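# Open the valve by exactly one turn of its hand wheel

## Task

Open the needle valve by exactly one full turn: with the fingertips, push its hand wheel round counter-clockwise (seen from above) by the upright handle, gently and without gripping it, until the handle has gone once round and stands beside the fixed pointer again, where it began. Do not turn it the wrong way or run on past the pointer, and leave the things standing around the valve alone.

Things in the scene. Friction and masses are not known exactly. Their poses are not given: they have to be found in the camera images.
- valve: Fixed brass needle valve on a grey base plate 116 x 84 x 8 mm, with a hose barb at each side (tips 59 mm from the middle, along its y) and a flat-lying hand wheel on top; fixed to the bench, wherever it stands. Origin: centre of the plate's underside, on the bench; z is up and is the wheel's axis; x points to the fixed pointer. The valve may face any way.
- wheel (a joint): Turn of the hand wheel about its upright axis, rad: 0 at the start (handle beside the pointer), growing counter-clockwise seen from above (opening); one full turn is 6.283; it counts on beyond a turn, and no stop is met within two turns either way. Stiff: it needs about 2 to 3 N at the handle and stays where it is left.
- hub (a point): Point on the wheel's axis, 81 mm above the bench, level with the top of the rim. The aluminium wheel is a ring of 116 mm middle diameter made of 12 mm round bar (rim top 81 mm above the bench), with four spokes; the hub nut ends 88 mm above the bench.
- wheel_handle: The upright grey handle on the rim, at the end of the thickest spoke: a slightly barrel-shaped round grip, spinning on its own pin as machine handles do, 18 to 24 mm thick; its free part runs from the rim top (81 mm above the bench) to 129 mm. Origin: on the handle's centre line at its foot, 79 mm above the bench and 58 mm from the wheel's axis; z up. It goes round with the wheel.
- handle_mid (a point): Centre of the handle, half-way up (104 mm above the bench, 58 mm from the wheel's axis).
- pointer_tip (a point): Tip of the fixed upright steel pointer just outside the rim, 76 mm from the wheel's axis and 79 mm above the bench; a steel arm 51 mm above the bench carries it. It marks where the handle starts and must end.
- beaker: Bystander: clear 100 ml beaker, 55 mm across, 70 mm high, loose. Origin: centre of its underside.
- brass_weight: Bystander: brass knob weight, 32 mm across, 42 mm high, loose. Origin: centre of its underside.
- petri_dish: Bystander: clear petri dish, 87 mm across, 13 mm high, loose. Origin: centre of its underside.
- slide_box: Bystander: flat slide box 60 x 152 x 26 mm, loose. Origin: centre of its underside; its long side is its y.

How it is judged:
By the outcome, as a careful person would: the job done as asked, in the order asked, and still so for the second after the job is handed in, with the robot touching nothing.
It also fails if it takes over 53 s, if anything falls off the work surface, if the arm or the gripper's body presses on something with over 40 N, if the wrist force passes 120 N, or if a joint passes its speed limit or range.

## Robot

A 6-joint arm with a two-finger parallel gripper is mounted at the origin on a cart in front of the work surface, level with it; the furniture and walls round the work are solid. World frame = base frame: x ahead of the robot, y to its left, z up, the work surface at z = 0. Lengths are in m, angles in rad, forces in N, time in s.
With the tool pointing down it reaches from about 0.375 to 0.9 m from the base axis. Payload 3.1 kg.
Tool frame: the origin (TCP) lies on the centre line of the jaws, within the pads' length; the fingertips stand 19 mm ahead of it and the grasp point (between the pads) is the TCP; z points along the fingers, y is the line along which they close (so a half turn about z gives the same grasp; the last joint's range is limited). The gripper opens to 85 mm and grips with 20 to 120 N. Pads are 22 mm wide; open, the fingers measure 114 mm over their backs; the gripper's body (76 mm by 85 mm) begins 54 mm behind the grasp point. The pads swing forward as they close: fully open they stand 13 mm farther back than shut.
Start: joints at [-1.373, 0.527, 1.433, -0, 1.181, -0.178], TCP at [0.229, -0.581, 0.225] pointing down, gripper open.
Joint ranges: [-3.08, 3.08], [-0.75, 2.2], [0.22, 2.44], [-1.43, 4.57], [0, 2.65], [-2.85, 2.85]. Speed limits (rad/s): [2.79, 2.79, 3.14, 3.14, 3.14, 3.14].

## Interface

Orientations are given as a unit quaternion [x, y, z, w].
In Python, from station import manip gives the robot as it stands.
- The arm moves only by the tool servo_tool, never from a script. Its argument "rows" is a list that holds one entry, the list of rows, each a list of 7 numbers: the turn, a rotation vector about the tool's x, y, z in degrees, then the shift along the tool's x, y, z in m, then the gripper command: -1 is shut, 1 is fully open, values between are in proportion. In form: [[[wx, wy, wz, tx, ty, tz, jaw], ...]]. A call has 1 to 8 rows; each row shifts and turns the commanded pose from where the row before left it, along the tool's axes as they then stand; what a row does not reach is not made up. A row lasts 1/12 s, in which the tool goes at most 41.7 mm and 7.16 degrees, less where a joint would pass 70% of its speed; a pose out of reach is approached as far as the arm can. A call is refused whole if a number of a shift passes 0.0417 or a number of a turn 7.16, either way. A call with a gripper value outside its range is refused whole. The fingers move at their own pace and stop on an object; "squeeze" is the grip in N (left out, the last holds). Time passes only in rows, so rows that do not move let the fingers close. It gives the time, the measured TCP pose, the force, the opening and the grip force at its end, in the units of the state.
- manip.sense(): the state, without advancing time (a new reading comes with each control period).
- manip.snapshot(name): name is "scene" or "top" or "wrist"; returns the picture (384x512x3 uint8, blue, green, red); there is no depth.
- manip.camera_info(name): a dict with "K" (3x3 intrinsics, pixels), "camera_from_world" (4x4, takes a point from world to camera coordinates). Camera axes: x right, y down, z forward; pixel columns grow to the right and rows downward; lengths in m; the calibration is good to about 2 mm. A picture is of the moment at which its call begins: read the wrist's pose just before it. camera_info takes no time and is no camera call; for the wrist camera it gives the pose at the moment of the call.
- manip.sign_off(): hands the job in; it is judged then, once.
The state is a dict: "t": time; "q": joint angles; "qd": joint speeds; "tau": joint torques, N m; "tcp_pos": TCP position; "tool_rot": TCP orientation; "force": force on the tool from outside, world axes, zero at the start; "ft_torque": the same for the moment, N m; "finger_gap": opening from 0.0 (shut) to 1.0 (fully open); "gripper_force": force on a finger pad.
Only numpy, scipy, OpenCV 4.12 (cv2) and the standard library are available. Lean on these libraries where they do the work, as an engineer would, in place of code of your own. Each camera call takes 0.05 s, during which the arm holds its last target. There are 200 camera calls.

## Working session

There is one attempt and no reset: what is moved stays moved. The work goes in short steps, Python scripts to look and compute and a tool call to move; the robot and the scene stay as the last step left them, time stands still between calls to the robot, and variables do not carry over. Pictures are saved under pics/ and viewed, at most 11 in all, crops included, and the job is handed in when it is done.

Besides the shell and the picture viewer there is one more tool, called after "Request:" by a JSON object that holds its "method" and its "body". servo_tool: Moves the arm, as the interface text tells. Its arguments: {"type":"object","properties":{"rows":{"type":"array","items":{"type":"array","items":{"type":"array","items":{"type":"number"}}}},"squeeze":{"type":"number"}},"required":["rows"]}

```bash
mkdir -p pics
python3 - <<'E'
from station import manip
import cv2,numpy as np
for n in ["scene","top"]:
    cv2.imwrite(f"pics/{n}0.png",manip.snapshot(n))
    i=manip.camera_info(n);print(n,np.round(i["K"],1).tolist(),np.round(i["camera_from_world"],3).tolist())
s=manip.sense();print(s["t"],s["tcp_pos"],s["tool_rot"],s["finger_gap"])
E
```

```text
scene [[491.9, 0.0, 262.1], [0.0, 491.9, 189.0], [0.0, 0.0, 1.0]] [[0.908, -0.418, -0.009, -0.349], [-0.181, -0.373, -0.91, 0.254], [0.377, 0.828, -0.414, 0.664], [0.0, 0.0, 0.0, 1.0]]
top [[453.4, 0.0, 250.4], [0.0, 453.4, 185.9], [0.0, 0.0, 1.0]] [[0.027, -0.999, 0.024, 0.214], [-0.983, -0.03, -0.178, 0.511], [0.179, -0.019, -0.984, 0.986], [0.0, 0.0, 0.0, 1.0]]
0.1 [ 0.22928349 -0.58071813  0.22432852] [ 9.82396465e-01  1.86805318e-01 -1.58866552e-05 -9.79342884e-04] 1.0024194999254317
```

View pics/top0.png

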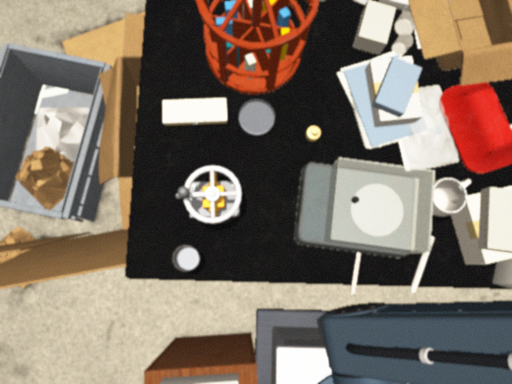

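View pics/scene0.png

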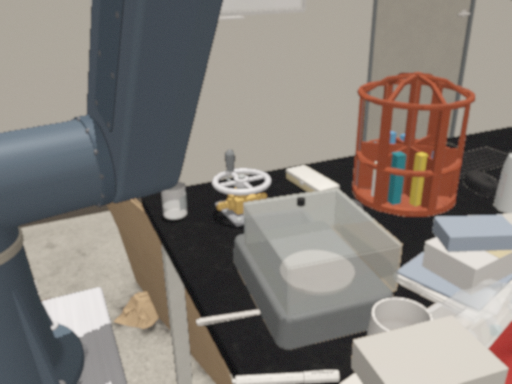

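The wheel centre is near (212,195) in the top view, with the handle on its left near (183,192). The beaker is at (187,258), and the dish, weight and slide box are further up. I'll enlarge that area.

```bash
cat > h.py <<'E'
import numpy as np
from station import manip
def unproj(n,u,v,z,info=None):
    i=info or manip.camera_info(n);K=np.array(i["K"]);T=np.array(i["camera_from_world"])
    R,t=T[:3,:3],T[:3,3];c=-R.T@t;d=R.T@np.linalg.solve(K,[u,v,1]);return c+d*(z-c[2])/d[2]
def proj(n,p):
    i=manip.camera_info(n);T=np.array(i["camera_from_world"]);x=np.array(i["K"])@(T[:3,:3]@p+T[:3,3]);return x[:2]/x[2]
E
python3 - <<'E'
import cv2
a=cv2.imread("pics/top0.png")[145:285,150:290]
cv2.imwrite("pics/top0c.png",cv2.resize(a,(560,560),interpolation=cv2.INTER_CUBIC))
from h import *
print(unproj("top",212,194,.081),unproj("top",182,192,.129),unproj("top",187,260,0.0))
E
```

```text
[0.4769151  0.31265591 0.081     ] [0.47148699 0.37147598 0.129     ] [0.33513394 0.36876836 0.        ]
```

View pics/top0c.png

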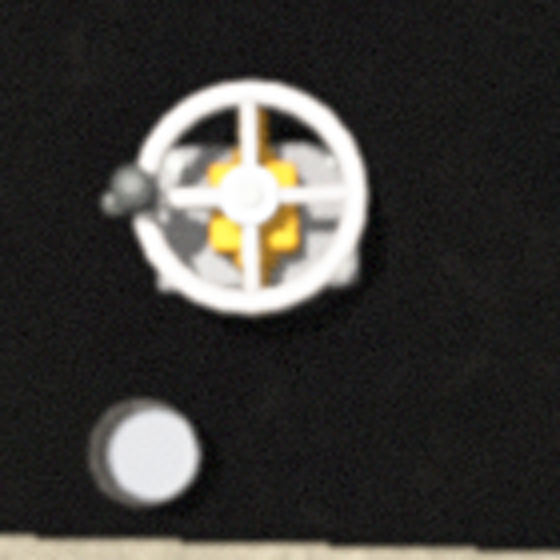

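Request:
{"method": "servo_tool", "body": {"rows": [[[0,0,-7,0,0,-0.01,1],[0,0,-7,0,0,-0.01,1],[0,0,-7,0,0,-0.01,1],[0,0,-7,0,0,-0.01,1],[0,0,-7,0,0,-0.01,1],[0,0,-7,0,0,-0.01,1],[0,0,-7,0,0,-0.01,1],[0,0,-7,0,0,-0.01,1]]]}}

```text
t: 0.77
tcp_pos: [0.2293, -0.5809, 0.305]
tool_rot: [0.778, 0.628, 0.0, -0.001]
force: [-0.4, -0.3, 0.5]
finger_gap: 1.001
gripper_force: 0.0
```

Request:
{"method": "servo_tool", "body": {"rows": [[[0,0,-6,0,0,0,0.3],[0,0,-6,0,0,0,0.3],[0,0,-5.5,0,0,0,0.3],[0,0,0,0.02,0.03,0,0.3],[0,0,0,0.04,0.04,0,0.3],[0,0,0,0.04,0.04,0,0.3],[0,0,0,0.04,0.04,0,0.3],[0,0,0,0.04,0.03,0,0.3]]]}}

```text
t: 1.43
tcp_pos: [0.361, -0.4263, 0.3047]
tool_rot: [0.676, 0.737, 0.0, -0.0]
force: [1.1, -0.1, 0.4]
finger_gap: 0.65
gripper_force: 0.0
```

Request:
{"method": "servo_tool", "body": {"rows": [[[0,0,0,0.04,0.015,0,0.3],[0,0,0,0.04,0.015,0,0.3],[0,0,0,0.04,0.015,0,0.3],[0,0,0,0.04,0.015,0,0.3],[0,0,0,0.04,0,0,0.3],[0,0,0,0.04,0,0,0.3],[0,0,0,0.04,0,0,0.3],[0,0,0,0.04,0,0,0.3]]]}}

```text
t: 2.1
tcp_pos: [0.3895, -0.1056, 0.3049]
tool_rot: [0.676, 0.737, 0.0, -0.0]
force: [0.1, 0.7, 0.4]
finger_gap: 0.65
gripper_force: 0.0
```

```bash
cat >> h.py <<'E'
def st():
    s=manip.sense();x,y,z,w=s["tool_rot"]
    from scipy.spatial.transform import Rotation as R
    M=R.from_quat([x,y,z,w]).as_matrix()
    print("t",round(s["t"],2),"tcp",np.round(s["tcp_pos"],4),"yaw",round(float(np.degrees(np.arctan2(M[1,0],M[0,0]))),1),"zt",np.round(M[:,2],3),"gap",round(s["finger_gap"],3),"F",np.round(s["force"],1),"q",np.round(s["q"],2))
    return s,M
E
python3 - <<'E'
from h import *
st()
print(unproj("top",213,194.1,.078),unproj("top",183.2,190.5,.127),unproj("top",177,195.7,.079))
E
```

```text
t 2.1 tcp [ 0.3895 -0.1056  0.3049] yaw 95.0 zt [-0.001  0.001 -1.   ] gap 0.65 F [0.1 0.7 0.4] q [-0.54  0.11  1.84  0.    1.19 -0.63]
[0.47724338 0.31066908 0.078     ] [0.47503507 0.36943454 0.127     ] [0.47118079 0.38850833 0.079     ]
```

Request:
{"method": "servo_tool", "body": {"rows": [[[0,0,0,0.037,0.011,0,0.3],[0,0,0,0.037,0.011,0,0.3],[0,0,0,0.037,0.011,0,0.3],[0,0,0,0.037,0.011,0,0.3],[0,0,0,0.037,0.011,0,0.3],[0,0,0,0.037,0.011,0,0.3],[0,0,0,0.037,0.011,0,0.3],[0,0,0,0.037,0.011,0,0.3]]]}}

```text
t: 2.77
tcp_pos: [0.4517, 0.197, 0.305]
tool_rot: [0.675, 0.738, -0.0, -0.0]
force: [-0.4, -0.4, 0.4]
finger_gap: 0.647
gripper_force: 0.0
```

Request:
{"method": "servo_tool", "body": {"rows": [[[0,0,0,0.036,0.011,0,0.3],[0,0,0,0.036,0.011,0,0.3],[0,0,0,0.036,0.011,0,0.3],[0,0,0,0,0,0,0.3]]]}}

```text
t: 3.1
tcp_pos: [0.4764, 0.3114, 0.3046]
tool_rot: [0.673, 0.739, 0.002, -0.001]
force: [0.5, -0.3, 0.3]
finger_gap: 0.648
gripper_force: 0.0
```

Run:
```python
from h import *
import cv2,pickle
st()
i=manip.camera_info("wrist");pickle.dump(i,open("w1.pkl","wb"))
cv2.imwrite("pics/w1.png",manip.snapshot("wrist"))
for p in [(.477,.3105,.081),(.474,.3685,.127),(.474,.3685,.104),(.471,.3865,.079)]: print(proj("wrist",np.array(p)))
```

```text
t 3.1 tcp [0.4764 0.3114 0.3046] yaw 95.3 zt [ 0.002  0.004 -1.   ] gap 0.648 F [ 0.5 -0.3  0.3] q [0.38 0.37 1.48 0.   1.29 0.29]
[253.42922041 168.28193439]
[255.85125078 122.91343032]
[255.63289477 122.07654074]
[254.38166459 105.73581323]
```

View pics/w1.png

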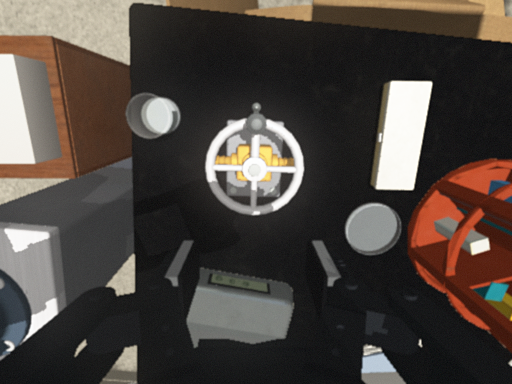

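Request:
{"method": "servo_tool", "body": {"rows": [[[0,0,0,0.02,0.001,0.01,0.3],[0,0,0,0.02,0.001,0.02,0.3],[0,0,0,0.018,0.001,0.025,0.3],[0,0,0,0,0,0.025,0.3],[0,0,0,0,0,0.02,0.3],[0,0,0,0,0,0.01,0.3],[0,0,0,0,0,0,0.3]]]}}

```text
t: 3.73
tcp_pos: [0.4716, 0.3615, 0.1925]
tool_rot: [0.676, 0.737, -0.003, -0.001]
force: [-0.3, -0.1, -0.3]
finger_gap: 0.65
gripper_force: 0.0
```

Run:
```python
from h import *
import cv2
st()
a=manip.snapshot("wrist")
cv2.imwrite("pics/w2.png",a)
for p in [(.4775,.3115,.081),(.4745,.3695,.129),(.4735,.3875,.079)]: print(proj("wrist",np.array(p)))
```

```text
t 3.73 tcp [0.4716 0.3615 0.1925] yaw 95.0 zt [-0.006 -0.003 -1.   ] gap 0.65 F [-0.3 -0.1 -0.3] q [ 0.47  0.53  1.54 -0.    1.08  0.38]
[252.41680975 243.37310337]
[254.98429842 200.96493138]
[255.35632711 165.44912177]
```

View pics/w2.png

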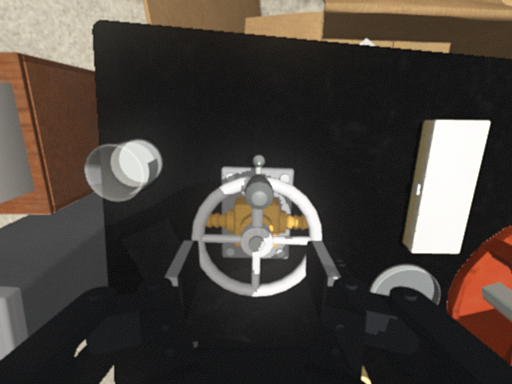

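Request:
{"method": "servo_tool", "body": {"rows": [[[0,0,0,0.008,0.003,0,0.3],[0,0,0,0,0,0,0.3],[0,0,0,0,0,0,0.3],[0,0,0,0,0,0,0.3]]]}}

```text
t: 4.12
tcp_pos: [0.4763, 0.3721, 0.1965]
tool_rot: [0.675, 0.738, 0.001, 0.0]
force: [-0.7, 1.2, -0.2]
finger_gap: 0.649
gripper_force: 0.0
```

Run:
```python
from h import *
import cv2
st()
pp=[proj("wrist",np.array(p)) for p in [(.4775,.3115,.081),(.4745,.3695,.129),(.4735,.3875,.079)]]
a=manip.snapshot("wrist")
x0,y0=180,130
print((np.array(pp)-[x0,y0])*4)
cv2.imwrite("pics/w3.png",cv2.resize(a[y0:y0+150,x0:x0+160],None,fx=4,fy=4,interpolation=cv2.INTER_CUBIC))
```

```text
t 4.12 tcp [0.4763 0.3721 0.1965] yaw 95.0 zt [ 0.002  0.001 -1.   ] gap 0.649 F [-0.7  1.2 -0.2] q [ 0.48  0.53  1.52 -0.    1.09  0.39]
[[269.49062049 486.06459269]
 [275.58626601 328.17055651]
 [279.90101195 182.06817127]]
```

View pics/w3.png

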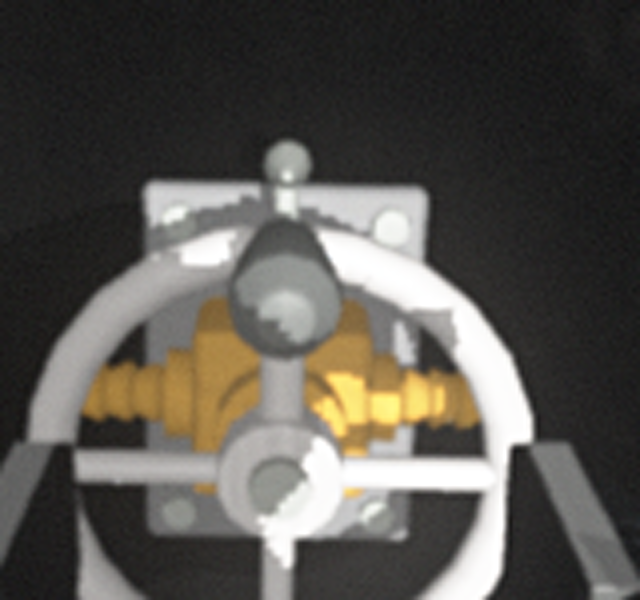

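Request:
{"method": "servo_tool", "body": {"rows": [[[0,0,0,0,0,0.015,0.3],[0,0,0,0,0,0.02,0.3],[0,0,0,0,0,0.02,0.3],[0,0,0,0,0,0.02,0.3],[0,0,0,0,0,0.013,0.3],[0,0,0,0,0,0,0.3],[0,0,0,0,0,0,0.3]]]}}

```text
t: 4.75
tcp_pos: [0.4754, 0.3715, 0.107]
tool_rot: [0.675, 0.737, -0.001, -0.0]
force: [0.5, 0.1, 0.6]
finger_gap: 0.648
gripper_force: 0.0
```

Request:
{"method": "servo_tool", "body": {"rows": [[[0,0,0,0,-0.004,0,0.3],[0,0,0,0,-0.004,0,0.3],[0,0,0,0,-0.002,0,0.3],[0,0,0,0,-0.002,0,0.3],[0,0,0,0,0,0,0.3]]]}}

```text
t: 5.17
tcp_pos: [0.4633, 0.3707, 0.1079]
tool_rot: [0.675, 0.738, 0.0, 0.0]
force: [0.1, 0.3, -0.2]
finger_gap: 0.649
gripper_force: 0.0
```

```bash
cat >> h.py <<'E'
H=np.array([.4785,.312])
def rel():
    s,M=st();d=s["tcp_pos"][:2]-H
    psi=np.arctan2(M[1,0],M[0,0]);er=np.array([np.cos(psi),np.sin(psi)]);et=np.array([-er[1],er[0]])
    print("rel er,et mm",np.round([d@er*1e3,d@et*1e3],1),"gf",s["gripper_force"],"Ft",round(float(s["force"][:2]@et),1),"Fr",round(float(s["force"][:2]@er),1))
E
python3 -c "
from h import *
rel()"
```

```text
t 5.17 tcp [0.4633 0.3707 0.1079] yaw 95.1 zt [ 0.  0. -1.] gap 0.649 F [ 0.1  0.3 -0.2] q [0.49 0.64 1.61 0.   0.89 0.4 ]
rel er,et mm [59.8 10. ] gf 0.0 Ft -0.1 Fr 0.3
```

Request:
{"method": "servo_tool", "body": {"rows": [[[0,0,0,0,-0.003,0,0.3],[0,0,0,0,-0.003,0,0.3],[0,0,-2,-0.0006,-0.002,0,0.3],[0,0,-4,-0.0014,-0.004,0,0.3],[0,0,-4,-0.0014,-0.004,0,0.3],[0,0,-4,-0.0014,-0.004,0,0.3],[0,0,-4,-0.0014,-0.004,0,0.3],[0,0,0,0,0,0,0.3]]]}}

```text
t: 5.83
tcp_pos: [0.4418, 0.3605, 0.1075]
tool_rot: [0.551, 0.834, 0.001, 0.0]
force: [0.5, 0.5, -0.3]
finger_gap: 0.651
gripper_force: 0.6
```

```bash
python3 -c "
from h import *
rel()"
```

```text
t 5.83 tcp [0.4418 0.3605 0.1075] yaw 113.1 zt [ 0.002  0.001 -1.   ] gap 0.651 F [ 0.5  0.5 -0.3] q [0.49 0.62 1.68 0.   0.85 0.09]
rel er,et mm [59.  14.7] gf 0.6310422915885283 Ft -0.7 Fr 0.3
```

Request:
{"method": "servo_tool", "body": {"rows": [[[0,0,-4,-0.0013,-0.004,0,0.3],[0,0,-4,-0.0013,-0.004,0,0.3],[0,0,-4,-0.0013,-0.004,0,0.3],[0,0,-4,-0.0013,-0.004,0,0.3],[0,0,-4,-0.0013,-0.004,0,0.3],[0,0,-4,-0.0013,-0.004,0,0.3],[0,0,-4,-0.0013,-0.004,0,0.3],[0,0,-4,-0.0013,-0.004,0,0.3]]]}}

```text
t: 6.5
tcp_pos: [0.4235, 0.3339, 0.1076]
tool_rot: [0.3, 0.954, 0.001, 0.001]
force: [0.3, 2.5, -0.4]
finger_gap: 0.648
gripper_force: 1.3
```

Run:
```python
from h import *
import cv2
rel()
a=manip.snapshot("wrist");cv2.imwrite("pics/w4.png",a)
```

```text
t 6.5 tcp [0.4235 0.3339 0.1076] yaw 145.1 zt [ 0.003  0.002 -1.   ] gap 0.648 F [ 0.3  2.5 -0.4] q [ 0.46  0.58  1.75  0.    0.8  -0.5 ]
rel er,et mm [57.6 13.5] gf 1.3480045345568215 Ft -2.2 Fr 1.1
```

View pics/w4.png

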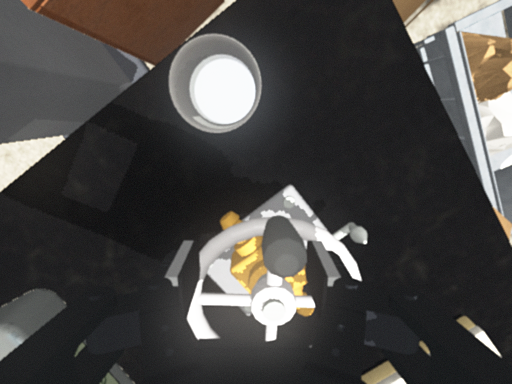

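Request:
{"method": "servo_tool", "body": {"rows": [[[0,0,-4,-0.0012,-0.0041,0,0.3],[0,0,-4,-0.0012,-0.0041,0,0.3],[0,0,-4,-0.0012,-0.0041,0,0.3],[0,0,-4,-0.0012,-0.0041,0,0.3],[0,0,-4,-0.0012,-0.0041,0,0.3],[0,0,-4,-0.0012,-0.0041,0,0.3],[0,0,-4,-0.0012,-0.0041,0,0.3],[0,0,-4,-0.0012,-0.0041,0,0.3]]]}}

```text
t: 7.22
tcp_pos: [0.4203, 0.3002, 0.1075]
tool_rot: [0.026, 1.0, 0.001, 0.001]
force: [0.4, 2.7, 0.5]
finger_gap: 0.649
gripper_force: 1.3
```

```bash
python3 -c "
from h import *
rel()"
```

```text
t 7.22 tcp [0.4203 0.3002 0.1075] yaw 177.0 zt [ 0.001  0.002 -1.   ] gap 0.649 F [0.4 2.7 0.5] q [ 0.4   0.56  1.81  0.    0.77 -1.12]
rel er,et mm [57.5 14.8] gf 1.3138011733826715 Ft -2.7 Fr -0.2
```

Steady at about 2.7 N, so I'll carry on.

Request:
{"method": "servo_tool", "body": {"rows": [[[0,0,-4,-0.0012,-0.004,0,0.3],[0,0,-4,-0.0012,-0.004,0,0.3],[0,0,-4,-0.0012,-0.004,0,0.3],[0,0,-4,-0.0012,-0.004,0,0.3],[0,0,-4,-0.0012,-0.004,0,0.3],[0,0,-4,-0.0012,-0.004,0,0.3],[0,0,-4,-0.0012,-0.004,0,0.3],[0,0,-4,-0.0012,-0.004,0,0.3]]]}}

```text
t: 7.88
tcp_pos: [0.4346, 0.2707, 0.1074]
tool_rot: [-0.25, 0.968, 0.001, -0.0]
force: [-0.6, 1.8, 1.9]
finger_gap: 0.647
gripper_force: 1.3
```

Request:
{"method": "servo_tool", "body": {"rows": [[[0,0,-4,-0.0012,-0.004,0,0.3],[0,0,-4,-0.0012,-0.004,0,0.3],[0,0,-4,-0.0012,-0.004,0,0.3],[0,0,-4,-0.0012,-0.004,0,0.3],[0,0,-4,-0.0012,-0.004,0,0.3],[0,0,-4,-0.0012,-0.004,0,0.3],[0,0,-4,-0.0012,-0.004,0,0.3],[0,0,-4,-0.0012,-0.004,0,0.3]]]}}

```text
t: 8.55
tcp_pos: [0.462, 0.2538, 0.1071]
tool_rot: [-0.508, 0.862, 0.001, -0.002]
force: [-3.2, 1.9, 3.6]
finger_gap: 0.651
gripper_force: 1.3
```

```bash
python3 -c "
from h import *
rel()"
```

```text
t 8.55 tcp [0.462  0.2538 0.1071] yaw -119.0 zt [-0.004 -0.    -1.   ] gap 0.651 F [-3.2  1.9  3.6] q [ 0.29  0.58  1.78  0.    0.79 -2.35]
rel er,et mm [58.9 13.8] gf 1.3286106068335357 Ft -3.7 Fr -0.1
```

Request:
{"method": "servo_tool", "body": {"rows": [[[0,0,-4,-0.0013,-0.004,0,0.3],[0,0,-4,-0.0013,-0.004,0,0.3],[0,0,-4,-0.0013,-0.004,0,0.3],[0,0,-4,-0.0013,-0.004,0,0.3],[0,0,0,0,0.007,0,0.3],[0,0,0,0,0.007,0,0.3],[0,0,0,0,0,-0.005,0.3],[0,0,0,0,0,-0.02,0.3]]]}}

```text
t: 9.22
tcp_pos: [0.4632, 0.2547, 0.1302]
tool_rot: [-0.622, 0.783, 0.001, -0.004]
force: [-0.5, 0.2, 0.0]
finger_gap: 0.65
gripper_force: 0.0
```

Request:
{"method": "servo_tool", "body": {"rows": [[[0,0,0,0,0,-0.025,0.3],[0,0,0,0,0,-0.025,0.3],[0,0,0,0,0,-0.015,0.3],[0,0,7,0,0,0,0.3],[0,0,7,0,0,0,0.3],[0,0,7,0,0,0,0.3],[0,0,7,0,0,0,0.3],[0,0,7,0,0,0,0.3]]]}}

```text
t: 9.88
tcp_pos: [0.466, 0.2554, 0.1976]
tool_rot: [-0.355, 0.935, -0.0, 0.0]
force: [-0.6, -0.2, -0.4]
finger_gap: 0.65
gripper_force: 0.0
```

Request:
{"method": "servo_tool", "body": {"rows": [[[0,0,7,0,0,0,0.3],[0,0,7,0,0,0,0.3],[0,0,7,0,0,0,0.3],[0,0,7,0,0,0,0.3],[0,0,7,0,0,0,0.3],[0,0,7,0,0,0,0.3],[0,0,7,0,0,0,0.3],[0,0,7,0,0,0,0.3]]]}}

```text
t: 10.55
tcp_pos: [0.466, 0.2554, 0.1975]
tool_rot: [0.125, 0.992, -0.0, -0.0]
force: [-0.4, 0.1, -1.0]
finger_gap: 0.652
gripper_force: 0.0
```

Request:
{"method": "servo_tool", "body": {"rows": [[[0,0,7,0,0,0,0.3],[0,0,7,0,0,0,0.3],[0,0,7,0,0,0,0.3],[0,0,7,0,0,0,0.3],[0,0,7,0,0,0,0.3],[0,0,7,0,0,0,0.3],[0,0,7,0,0,0,0.3],[0,0,7,0,0,0,0.3]]]}}

```text
t: 11.22
tcp_pos: [0.466, 0.2554, 0.1975]
tool_rot: [0.577, 0.817, -0.0, -0.0]
force: [0.1, 0.5, -0.6]
finger_gap: 0.646
gripper_force: 0.0
```

Request:
{"method": "servo_tool", "body": {"rows": [[[0,0,7,0,0,0,0.3],[0,0,7,0,0,0,0.3],[0,0,7,0,0,0,0.3],[0,0,7,0,0,0,0.3],[0,0,7,0,0,0,0.3],[0,0,7,0,0,0,0.3],[0,0,0,0,0,0,0.3],[0,0,0,0,0,0,0.3]]]}}

```text
t: 11.88
tcp_pos: [0.4662, 0.2554, 0.1975]
tool_rot: [0.828, 0.56, -0.0, 0.0]
force: [-0.4, 0.2, 1.1]
finger_gap: 0.648
gripper_force: 0.0
```

Run:
```python
from h import *
import cv2
rel()
for th in (240,250,260):
    a=np.radians(th);print(th,proj("wrist",np.array([*(H+.058*np.array([np.cos(a),np.sin(a)])),.129])))
cv2.imwrite("pics/w5.png",manip.snapshot("wrist"))
```

```text
t 11.88 tcp [0.4662 0.2554 0.1975] yaw 68.2 zt [ 0. -0. -1.] gap 0.648 F [-0.4  0.2  1.1] q [ 0.29  0.44  1.7  -0.    1.01  0.67]
rel er,et mm [-57.1  -9.7] gf 0.0 Ft 0.5 Fr 0.0
240 [228.82979343 209.1450849 ]
250 [241.8531483  209.83226166]
260 [254.79235015 208.36831149]
```

View pics/w5.png

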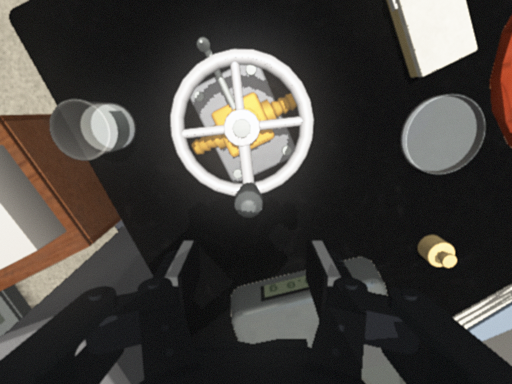

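Request:
{"method": "servo_tool", "body": {"rows": [[[0,0,0,0,0,0.015,0.3],[0,0,0,0,0,0.02,0.3],[0,0,0,0,0,0.02,0.3],[0,0,0,0,0,0.02,0.3],[0,0,0,0,0,0.015,0.3],[0,0,0,0,0,0,0.3],[0,0,0,0,0.004,0,0.3],[0,0,0,0,0.004,0,0.3]]]}}

```text
t: 12.6
tcp_pos: [0.4748, 0.2525, 0.108]
tool_rot: [0.829, 0.56, 0.001, 0.0]
force: [1.0, -0.2, 0.3]
finger_gap: 0.651
gripper_force: 0.0
```

Request:
{"method": "servo_tool", "body": {"rows": [[[0,0,0,0,0.003,0,0.3],[0,0,-2,0.0008,0.002,0,0.3],[0,0,-4,0.0016,0.004,0,0.3],[0,0,-4,0.0016,0.004,0,0.3],[0,0,-4,0.0016,0.004,0,0.3],[0,0,-4,0.0016,0.004,0,0.3],[0,0,-4,0.0016,0.004,0,0.3],[0,0,0,0,0,0,0.3]]]}}

```text
t: 13.27
tcp_pos: [0.5009, 0.255, 0.1083]
tool_rot: [0.706, 0.708, 0.001, 0.0]
force: [-0.4, -0.0, 0.5]
finger_gap: 0.648
gripper_force: 0.6
```

```bash
python3 -c "
from h import *
rel()"
```

```text
t 13.27 tcp [0.5009 0.255  0.1083] yaw 90.1 zt [ 0.001  0.    -1.   ] gap 0.648 F [-0.4 -0.   0.5] q [0.27 0.61 1.7  0.   0.84 0.27]
rel er,et mm [-57.  -22.3] gf 0.6131836951863079 Ft 0.4 Fr -0.0
```

Request:
{"method": "servo_tool", "body": {"rows": [[[0,0,-4,0.0016,0.004,0,0.3],[0,0,-4,0.0016,0.004,0,0.3],[0,0,-4,0.0016,0.004,0,0.3],[0,0,-4,0.0016,0.004,0,0.3],[0,0,-4,0.0016,0.004,0,0.3],[0,0,-4,0.0016,0.004,0,0.3],[0,0,-4,0.0016,0.004,0,0.3],[0,0,-4,0.0016,0.004,0,0.3]]]}}

```text
t: 13.93
tcp_pos: [0.5272, 0.2743, 0.108]
tool_rot: [0.484, 0.875, -0.001, -0.0]
force: [-2.6, -1.5, 2.1]
finger_gap: 0.653
gripper_force: 1.4
```

Request:
{"method": "servo_tool", "body": {"rows": [[[0,0,-4,0.0016,0.004,0,0.3],[0,0,-4,0.0016,0.004,0,0.3],[0,0,-4,0.0016,0.004,0,0.3],[0,0,-4,0.0016,0.004,0,0.3],[0,0,-4,0.0016,0.004,0,0.3],[0,0,-4,0.0016,0.004,0,0.3],[0,0,-4,0.0016,0.004,0,0.3],[0,0,-4,0.0016,0.004,0,0.3]]]}}

```text
t: 14.6
tcp_pos: [0.5405, 0.3056, 0.1081]
tool_rot: [0.224, 0.975, -0.001, 0.0]
force: [-0.8, -2.8, 1.4]
finger_gap: 0.652
gripper_force: 1.3
```

```bash
python3 -c "
from h import *
rel()"
```

```text
t 14.6 tcp [0.5405 0.3056 0.1081] yaw 154.1 zt [-0.    -0.001 -1.   ] gap 0.652 F [-0.8 -2.8  1.4] q [ 0.34  0.67  1.54 -0.    0.93 -0.78]
rel er,et mm [-58.6 -21.3] gf 1.3444266952865291 Ft 2.9 Fr -0.5
```

Request:
{"method": "servo_tool", "body": {"rows": [[[0,0,-4,0.0016,0.004,0,0.3],[0,0,-4,0.0016,0.004,0,0.3],[0,0,-4,0.0016,0.004,0,0.3],[0,0,-4,0.0016,0.004,0,0.3],[0,0,-4,0.0016,0.004,0,0.3],[0,0,-4,0.0016,0.004,0,0.3],[0,0,-4,0.0016,0.004,0,0.3],[0,0,-4,0.0016,0.004,0,0.3]]]}}

```text
t: 15.27
tcp_pos: [0.5354, 0.339, 0.1082]
tool_rot: [-0.054, 0.999, -0.001, 0.001]
force: [-0.1, -2.8, 1.0]
finger_gap: 0.651
gripper_force: 1.3
```

Request:
{"method": "servo_tool", "body": {"rows": [[[0,0,-4,0.0016,0.004,0,0.3],[0,0,-4,0.0016,0.004,0,0.3],[0,0,-4,0.0016,0.004,0,0.3],[0,0,-4,0.0016,0.004,0,0.3],[0,0,-4,0.0016,0.004,0,0.3],[0,0,-4,0.0016,0.004,0,0.3],[0,0,-4,0.0016,0.004,0,0.3],[0,0,-4,0.0016,0.004,0,0.3]]]}}

```text
t: 15.93
tcp_pos: [0.5135, 0.3646, 0.1082]
tool_rot: [-0.327, 0.945, -0.001, 0.001]
force: [0.6, -2.5, 0.6]
finger_gap: 0.652
gripper_force: 1.3
```

```bash
python3 -c "
from h import *
rel()"
```

```text
t 15.93 tcp [0.5135 0.3646 0.1082] yaw -141.9 zt [ 0.003 -0.    -1.   ] gap 0.652 F [ 0.6 -2.5  0.6] q [ 0.44  0.68  1.52 -0.    0.94 -1.79]
rel er,et mm [-60.  -19.8] gf 1.3006081937783165 Ft 2.3 Fr 1.1
```

Request:
{"method": "servo_tool", "body": {"rows": [[[0,0,-4,0.0017,0.004,0,0.3],[0,0,-4,0.0017,0.004,0,0.3],[0,0,-4,0.0017,0.004,0,0.3],[0,0,-4,0.0017,0.004,0,0.3],[0,0,-4,0.0017,0.004,0,0.3],[0,0,-4,0.0017,0.004,0,0.3],[0,0,-4,0.0017,0.004,0,0.3],[0,0,-4,0.0017,0.004,0,0.3]]]}}

```text
t: 16.6
tcp_pos: [0.4811, 0.3742, 0.1083]
tool_rot: [-0.575, 0.818, -0.001, 0.003]
force: [1.8, -1.0, -1.9]
finger_gap: 0.651
gripper_force: 1.3
```

Request:
{"method": "servo_tool", "body": {"rows": [[[0,0,-4,0.0017,0.004,0,0.3],[0,0,-3,0.0012,0.003,0,0.3],[0,0,0,0,0,0,0.3],[0,0,0,0,0,0,0.3]]]}}

```text
t: 16.93
tcp_pos: [0.4726, 0.3737, 0.1081]
tool_rot: [-0.622, 0.783, -0.0, 0.001]
force: [2.6, 0.3, 0.5]
finger_gap: 0.65
gripper_force: 0.7
```

Run:
```python
from h import *
import cv2
rel()
for th in (80,85,90,95):
    a=np.radians(th);print(th,[proj("wrist",np.array([*(H+.058*np.array([np.cos(a),np.sin(a)])),z])) for z in (.129,.081)])
a=manip.snapshot("wrist");b=manip.snapshot("top")[145:285,150:290]
cv2.imwrite("pics/w6.png",np.hstack([cv2.resize(a[130:330,170:370],(400,400),interpolation=cv2.INTER_CUBIC),cv2.resize(b,(400,400),interpolation=cv2.INTER_CUBIC)]))
```

```text
t 16.93 tcp [0.4726 0.3737 0.1081] yaw -103.1 zt [ 0.003  0.001 -1.   ] gap 0.65 F [2.6 0.3 0.5] q [ 0.48  0.65  1.59 -0.    0.9  -2.43]
rel er,et mm [-58.8 -19.8] gf 0.7083211081619822 Ft 2.4 Fr -0.9
80 [array([218.43848557, 265.22953749]), array([226.83272115, 227.19646498])]
85 [array([228.82522913, 264.33086461]), array([234.69169416, 226.48639641])]
90 [array([239.09381589, 262.62050832]), array([242.45954074, 225.13803636])]
95 [array([249.19231013, 260.10223548]), array([250.09210899, 223.15614741])]
```

View pics/w6.png

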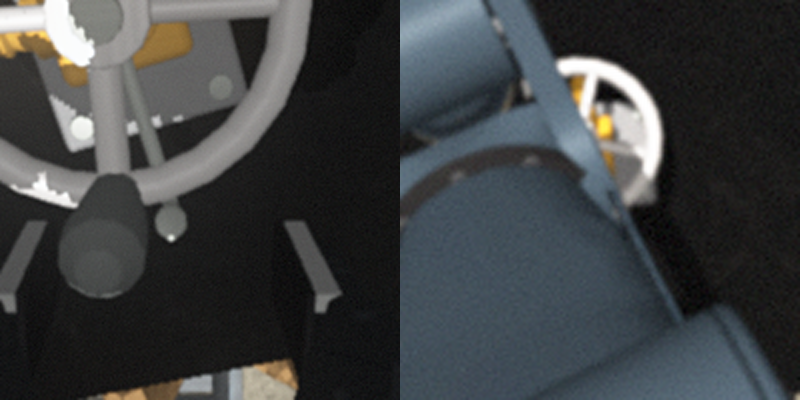

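Run:
```python
from h import *
h=unproj("wrist",218,136.5,.088);p=unproj("wrist",255.5,240,.079);k=unproj("wrist",221.5,259,.129)
f=lambda a:(round(float(np.degrees(np.arctan2(*(a-h)[1::-1]))),1),round(float(np.linalg.norm((a-h)[:2])),4))
print(h,p,k,f(p),f(k))
```

```text
[0.47837609 0.31234552 0.088     ] [0.47284922 0.38281295 0.079     ] [0.48623215 0.36615633 0.129     ] (94.5, 0.0707) (81.7, 0.0544)
```

Request:
{"method": "servo_tool", "body": {"rows": [[[0,0,-4,0.0016,0.004,0,0.3],[0,0,-4,0.0016,0.004,0,0.3],[0,0,0,0,0,0,0.3],[0,0,0,0,-0.006,0,0.3],[0,0,0,0,-0.007,0,0.3],[0,0,0,0,0,-0.01,0.3],[0,0,0,0,0,-0.02,0.3],[0,0,0,0,0,-0.025,0.3]]]}}

```text
t: 17.7
tcp_pos: [0.4748, 0.3699, 0.1614]
tool_rot: [-0.675, 0.738, 0.001, -0.003]
force: [-0.1, 0.8, -0.1]
finger_gap: 0.647
gripper_force: 0.0
```

Request:
{"method": "servo_tool", "body": {"rows": [[[0,0,0,0,0,-0.025,0.3],[0,0,0,0,0,-0.008,0.3],[0,0,7,0,0,0,0.3],[0,0,7,0,0,0,0.3],[0,0,7,0,0,0,0.3],[0,0,7,0,0,0,0.3],[0,0,7,0,0,0,0.3],[0,0,7,0,0,0,0.3]]]}}

```text
t: 18.37
tcp_pos: [0.4755, 0.3705, 0.1948]
tool_rot: [-0.363, 0.932, 0.0, -0.001]
force: [0.2, -0.1, -0.2]
finger_gap: 0.65
gripper_force: 0.0
```

Request:
{"method": "servo_tool", "body": {"rows": [[[0,0,7,0,0,0,0.3],[0,0,7,0,0,0,0.3],[0,0,7,0,0,0,0.3],[0,0,7,0,0,0,0.3],[0,0,7,0,0,0,0.3],[0,0,7,0,0,0,0.3],[0,0,7,0,0,0,0.3],[0,0,7,0,0,0,0.3]]]}}

```text
t: 19.03
tcp_pos: [0.4755, 0.3705, 0.1948]
tool_rot: [0.116, 0.993, -0.0, -0.001]
force: [0.4, 0.4, 0.1]
finger_gap: 0.649
gripper_force: 0.0
```

Request:
{"method": "servo_tool", "body": {"rows": [[[0,0,7,0,0,0,0.3],[0,0,7,0,0,0,0.3],[0,0,7,0,0,0,0.3],[0,0,7,0,0,0,0.3],[0,0,7,0,0,0,0.3],[0,0,7,0,0,0,0.3],[0,0,7,0,0,0,0.3],[0,0,7,0,0,0,0.3]]]}}

```text
t: 19.7
tcp_pos: [0.4755, 0.3705, 0.1948]
tool_rot: [0.569, 0.822, -0.001, -0.0]
force: [0.1, -0.1, -0.2]
finger_gap: 0.652
gripper_force: 0.0
```

```bash
python3 -c "
from h import *
rel()"
```

```text
t 19.7 tcp [0.4755 0.3705 0.1948] yaw 110.6 zt [-0.001 -0.001 -1.   ] gap 0.652 F [ 0.1 -0.1 -0.2] q [0.48 0.53 1.52 0.   1.09 0.12]
rel er,et mm [ 55.8 -17.8] gf 0.0 Ft -0.0 Fr -0.1
```

Request:
{"method": "servo_tool", "body": {"rows": [[[0,0,6,0,0,0,0.3],[0,0,6,0,0,0,0.3],[0,0,3.5,0,0,0,0.3],[0,0,0,0.0016,0.001,-0.0017,0.3],[0,0,0,0,0,0,0.3],[0,0,0,0,0,0,0.3]]]}}

```text
t: 20.2
tcp_pos: [0.4767, 0.3725, 0.1969]
tool_rot: [0.672, 0.741, -0.0, -0.0]
force: [0.4, -0.2, -0.7]
finger_gap: 0.651
gripper_force: 0.0
```

Run:
```python
from h import *
import cv2
rel()
a=manip.snapshot("wrist");cv2.imwrite("pics/w7f.png",a)
c=a[130:280,180:340];w3=cv2.imread("pics/w3.png")
new=cv2.resize(c,None,fx=4,fy=4,interpolation=cv2.INTER_CUBIC)
cv2.imwrite("pics/w7.png",np.hstack([w3[100:400,160:420],new[100:400,160:420]]))
```

```text
t 20.2 tcp [0.4767 0.3725 0.1969] yaw 95.6 zt [-0.  0. -1.] gap 0.651 F [ 0.4 -0.2 -0.7] q [0.48 0.53 1.51 0.   1.09 0.38]
rel er,et mm [60.4 -4.1] gf 0.0 Ft -0.4 Fr -0.3
```

View pics/w7.png

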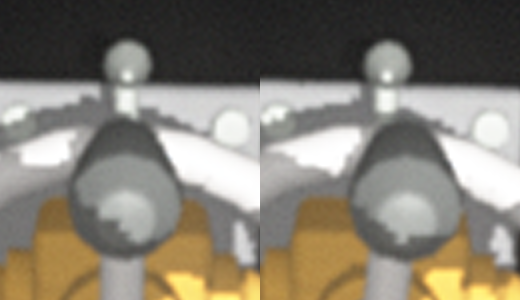

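Request:
{"method": "servo_tool", "body": {"rows": [[[0,0,0,0,0,0.015,0.3],[0,0,0,0,0,0.02,0.3],[0,0,0,0,0,0.02,0.3],[0,0,0,0,0,0.02,0.3],[0,0,0,0,0,0.014,0.3],[0,0,0,0,0,0,0.3],[0,0,0,0,-0.004,0,0.3],[0,0,0,0,-0.003,0,0.3]]]}}

```text
t: 20.92
tcp_pos: [0.4699, 0.372, 0.1087]
tool_rot: [0.672, 0.74, 0.001, 0.0]
force: [-0.5, -0.1, 0.1]
finger_gap: 0.654
gripper_force: 0.0
```

Request:
{"method": "servo_tool", "body": {"rows": [[[0,0,0,0,-0.001,0,0.3],[0,0,0,0,0,0,0.3],[0,0,0,0,-0.001,0,0.3],[0,0,0,0,0,0,0.3]]]}}

```text
t: 21.25
tcp_pos: [0.4679, 0.3717, 0.1087]
tool_rot: [0.672, 0.74, 0.001, 0.0]
force: [-0.3, 0.2, -1.1]
finger_gap: 0.65
gripper_force: 0.0
```

Request:
{"method": "servo_tool", "body": {"rows": [[[0,0,0,0,-0.0005,0,0.3],[0,0,0,0,0,0,0.3]]]}}

```text
t: 21.42
tcp_pos: [0.4672, 0.3715, 0.1081]
tool_rot: [0.672, 0.74, 0.0, 0.0]
force: [-0.3, -0.3, -0.9]
finger_gap: 0.646
gripper_force: 0.0
```

Request:
{"method": "servo_tool", "body": {"rows": [[[0,0,0,0,-0.0005,0,0.3],[0,0,0,0,0,0,0.3]]]}}

```text
t: 21.58
tcp_pos: [0.4666, 0.3714, 0.1079]
tool_rot: [0.672, 0.74, -0.0, -0.0]
force: [-0.1, 0.1, -0.6]
finger_gap: 0.648
gripper_force: 0.0
```

Request:
{"method": "servo_tool", "body": {"rows": [[[0,0,0,0,-0.0005,0,0.3],[0,0,0,0,0,0,0.3]]]}}

```text
t: 21.75
tcp_pos: [0.4661, 0.3714, 0.1078]
tool_rot: [0.672, 0.74, -0.0, -0.0]
force: [-0.7, 0.6, -0.1]
finger_gap: 0.652
gripper_force: 0.0
```

Request:
{"method": "servo_tool", "body": {"rows": [[[0,0,0,0,-0.0005,0,0.3],[0,0,0,0,0,0,0.3]]]}}

```text
t: 21.92
tcp_pos: [0.4656, 0.3713, 0.1078]
tool_rot: [0.672, 0.74, -0.0, -0.0]
force: [0.3, -1.1, 0.2]
finger_gap: 0.649
gripper_force: 0.0
```

Request:
{"method": "servo_tool", "body": {"rows": [[[0,0,0,0,-0.0005,0,0.3],[0,0,0,0,0,0,0.3]]]}}

```text
t: 22.08
tcp_pos: [0.4651, 0.3712, 0.1079]
tool_rot: [0.672, 0.74, -0.0, -0.0]
force: [-0.3, 1.0, -0.7]
finger_gap: 0.649
gripper_force: 0.0
```

Request:
{"method": "servo_tool", "body": {"rows": [[[0,0,0,0,-0.0005,0,0.3],[0,0,0,0,0,0,0.3]]]}}

```text
t: 22.25
tcp_pos: [0.4646, 0.3712, 0.1079]
tool_rot: [0.672, 0.74, -0.0, -0.0]
force: [0.1, -0.4, -0.8]
finger_gap: 0.646
gripper_force: 0.0
```

Request:
{"method": "servo_tool", "body": {"rows": [[[0,0,0,0,-0.0005,0,0.3],[0,0,0,0,0,0,0.3]]]}}

```text
t: 22.42
tcp_pos: [0.4641, 0.3712, 0.1079]
tool_rot: [0.672, 0.74, -0.0, -0.0]
force: [-0.4, -0.4, -0.4]
finger_gap: 0.65
gripper_force: 0.0
```

Run:
```python
from h import *
# px (x4) per degree for handle top at the w3 pose: shift camera by tcp difference
import scipy
s,M=st();i=manip.camera_info("wrist");T=np.array(i["camera_from_world"])
d=np.array([.4767,.3725,.1969])-s["tcp_pos"]
def pr(p):
    x=np.array(i["K"])@(T[:3,:3]@(p-d)+T[:3,3]);return x[:2]/x[2]
for th in (88,90,92):
    a=np.radians(th);print(th,4*(pr(np.array([*(H+.058*np.array([np.cos(a),np.sin(a)])),.129]))-[180,130]))
```

```text
t 22.42 tcp [0.4641 0.3712 0.1079] yaw 95.5 zt [-0. -0. -1.] gap 0.65 F [-0.4 -0.4 -0.4] q [0.49 0.64 1.61 0.   0.89 0.39]
88 [305.15694129 329.51043691]
90 [294.79218015 328.38349799]
92 [284.38662686 327.59854375]
```

Request:
{"method": "servo_tool", "body": {"rows": [[[0,0,0,0,-0.0005,0,0.3],[0,0,0,0,0,0,0.3]]]}}

```text
t: 22.58
tcp_pos: [0.4636, 0.3712, 0.1079]
tool_rot: [0.672, 0.74, -0.0, -0.0]
force: [0.1, -0.2, 0.2]
finger_gap: 0.649
gripper_force: 0.0
```

Request:
{"method": "servo_tool", "body": {"rows": [[[0,0,0,0,-0.0005,0,0.3],[0,0,0,0,0,0,0.3]]]}}

```text
t: 22.75
tcp_pos: [0.4635, 0.3712, 0.108]
tool_rot: [0.672, 0.74, 0.0, 0.0]
force: [1.2, 0.1, 0.2]
finger_gap: 0.65
gripper_force: 0.3
```

Request:
{"method": "servo_tool", "body": {"rows": [[[0,0,0,0,-0.0005,0,0.3],[0,0,0,0,0,0,0.3]]]}}

```text
t: 22.92
tcp_pos: [0.4633, 0.3712, 0.108]
tool_rot: [0.672, 0.74, 0.001, 0.0]
force: [2.4, 0.3, -0.0]
finger_gap: 0.655
gripper_force: 0.8
```

Request:
{"method": "servo_tool", "body": {"rows": [[[0,0,0,0,-0.0005,0,0.3],[0,0,0,0,0,0,0.3]]]}}

```text
t: 23.08
tcp_pos: [0.4628, 0.3712, 0.108]
tool_rot: [0.672, 0.74, 0.001, 0.0]
force: [1.9, 0.1, -0.7]
finger_gap: 0.645
gripper_force: 1.0
```

Request:
{"method": "servo_tool", "body": {"rows": [[[0,0,0,0,-0.0005,0,0.3],[0,0,0,0,-0.0005,0,0.3],[0,0,0,0,-0.0005,0,0.3],[0,0,0,0,-0.0005,0,0.3],[0,0,0,0,-0.0005,0,0.3],[0,0,0,0,-0.0005,0,0.3],[0,0,0,0,0,0,0.3],[0,0,0,0,0,0,0.3]]]}}

```text
t: 23.75
tcp_pos: [0.4591, 0.3707, 0.108]
tool_rot: [0.672, 0.74, -0.0, -0.0]
force: [2.2, 0.9, 0.4]
finger_gap: 0.648
gripper_force: 0.9
```

Request:
{"method": "servo_tool", "body": {"rows": [[[0,0,0,0,0.006,0,0.3],[0,0,0,0,0.007,0,0.3],[0,0,0,0,0,-0.01,0.3],[0,0,0,0,0,-0.02,0.3],[0,0,0,0,0,-0.02,0.3],[0,0,0,0,0,-0.02,0.3],[0,0,0,0,0,-0.018,0.3],[0,0,0,0,0,0,0.3]]]}}

```text
t: 24.42
tcp_pos: [0.4743, 0.3732, 0.2005]
tool_rot: [0.672, 0.74, 0.004, 0.001]
force: [0.2, -0.2, 0.7]
finger_gap: 0.652
gripper_force: 0.0
```

Request:
{"method": "servo_tool", "body": {"rows": [[[0,0,0.4,0.0005,0.003,0,0.3],[0,0,0,0,0,0,0.3],[0,0,0,0,0,0,0.3]]]}}

```text
t: 24.67
tcp_pos: [0.4744, 0.3723, 0.1947]
tool_rot: [0.675, 0.738, -0.001, -0.0]
force: [-0.1, 0.4, -1.3]
finger_gap: 0.65
gripper_force: 0.0
```

Run:
```python
from h import *
import cv2
rel()
a=manip.snapshot("wrist");cv2.imwrite("pics/w8f.png",a)
new=cv2.resize(a[130:280,180:340],None,fx=4,fy=4,interpolation=cv2.INTER_CUBIC);w3=cv2.imread("pics/w3.png")
g=lambda m:cv2.cvtColor(m,cv2.COLOR_BGR2GRAY)
for nm,(x0,x1,y0,y1) in dict(pointer=(250,325,130,185),handle=(235,335,290,370)).items():
    r=cv2.matchTemplate(g(new),g(w3)[y0:y1,x0:x1],cv2.TM_CCOEFF_NORMED);_,m,_,l=cv2.minMaxLoc(r);print(nm,l[0]-x0,l[1]-y0,m)
cv2.imwrite("pics/w8.png",np.hstack([w3[100:400,160:420],new[100:400,160:420]]))
```

```text
t 24.67 tcp [0.4744 0.3723 0.1947] yaw 95.1 zt [-0.002 -0.001 -1.   ] gap 0.65 F [-0.1  0.4 -1.3] q [0.48 0.53 1.52 0.   1.09 0.39]
rel er,et mm [60.4 -1.3] gf 0.0 Ft 0.0 Fr 0.4
pointer 10 2 0.9971358776092529
handle 11 4 0.9672108292579651
```

View pics/w8.png

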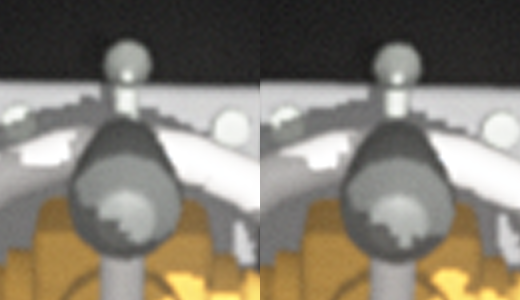

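The handle is back where it started relative to the pointer: both have shifted by the same 10–12 px that the camera moved. I'll retreat upward and hand in.

Request:
{"method": "servo_tool", "body": {"rows": [[[0,0,0,0,0,-0.02,0.3],[0,0,0,0,0,-0.03,0.3],[0,0,0,0,0,-0.03,0.3],[0,0,0,0,0,-0.02,0.3],[0,0,0,0,0,0,0.3],[0,0,0,0,0,0,0.3],[0,0,0,0,0,0,0.3]]]}}

```text
t: 25.3
tcp_pos: [0.4741, 0.3722, 0.2942]
tool_rot: [0.675, 0.738, -0.002, -0.001]
force: [-0.3, -0.1, 0.1]
finger_gap: 0.649
gripper_force: 0.0
```

```bash
python3 -c "
from h import *
st();print(manip.sign_off())"
```

```text
t 25.3 tcp [0.4741 0.3722 0.2942] yaw 95.1 zt [-0.003 -0.002 -1.   ] gap 0.649 F [-0.3 -0.1  0.1] q [ 0.48  0.43  1.4  -0.    1.31  0.39]
the job is handed in; nothing more can be done
None
```

The valve is open one full turn counter-clockwise, with the handle back beside the pointer to within about half a degree by the wrist camera, the bystanders never touched, and the job handed in at 25.3 s (no verdict was shown).

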